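Stock a footrest and slide its shelf bin home

ROBOT

A 6-joint arm with a two-finger parallel gripper is mounted at the origin on the work surface. World frame = base frame: x ahead of the robot, y to its left, z up, the work surface at z = 0. Lengths are in mm, angles in degrees, forces in N, time in s.
With the tool pointing down it reaches from about 325 to 775 mm from the base axis. Payload 5.5 kg.
Tool frame: the origin (TCP) lies at the very end of the fingers, on their centre line; the grasp point (between the pads) lies 19 mm behind it; z points along the fingers, y is the direction in which the jaws open and shut (so a half turn about z gives the same grasp; the last joint's range is limited). The gripper opens to 85 mm and grips with 20 to 120 N. Pads are 22 mm wide; open, the fingers measure 114 mm over their backs; the gripper's body (76 mm by 85 mm) begins 54 mm behind the grasp point. The pads swing forward as they close: fully open they stand 13 mm farther back than shut.
Start: joints at [68.142, 5.22, 70.514, -0, 104.267, -3.249], TCP at [191.476, 568.642, 231.275] pointing down, gripper open.
Joint ranges: [-164.24, 164.24], [-49.07, 125.15], [9.68, 141.18], [-86.29, 266.29], [3.28, 154.24], [-151.56, 151.56]. Speed limits (degrees/s): [147.25, 147.25, 172.46, 180, 180, 180].

INTERFACE

Orientations are given as [roll, pitch, yaw] about the fixed x, y, z axes, in that order (R = Rz(yaw) Ry(pitch) Rx(roll)).
In Python, from rig import * gives the robot as it stands.
- The arm moves only by the tool step_arm, never from a script. Its argument "plan" is text: rows parted by semicolons, each of 7 numbers parted by spaces: the closure, from 0 (fully open) to 1 (shut), then the shift along the world's x, y, z in mm, then the turn, a rotation vector about the world's x, y, z in degrees. A call has exactly 8 rows; each row is the pose to reach, as a shift and turn from the pose commanded when the call began; what a row does not reach only later rows make up. A row lasts 1/10 s, in which the tool goes at most 50 mm and 8.59 degrees, less where a joint would pass 70% of its speed; a pose out of reach is approached as far as the arm can. A call with a gripper value outside its range is refused whole. The fingers move at their own pace and stop on an object; the grip force is fixed at half the most. Time passes only in rows, so rows that repeat a pose let the fingers close, or fill a call up. It gives the time, the measured TCP pose, the force and the opening at its end, in the units of the state.
- get_state(): the state, without advancing time (a new reading comes with each control period).
- get_image(name): name is "side" or "top"; returns a dict with "color" (400x640x3 uint8, red, green, blue), "mtx" (3x3 intrinsics, pixels), "rvec" (rotation vector, rad) and "tvec" (3), from world to camera coordinates, as OpenCV has them. Camera axes: x right, y down, z forward; pixel columns grow to the right and rows downward; lengths in mm; the calibration is good to about 2 mm. A picture is of the moment at which its call begins. There is no depth.
- job_done(): hands the job in, once; it reports no verdict.
The state is a dict: "time_s": time; "joint_positions": joint angles; "qvel": joint speeds; "joint_torque": joint torques, N m; "tcp_pos": TCP position; "tcp_rot": TCP orientation; "force": force on the tool from outside, world axes, zero at the start; "torque": the same for the moment, N m; "opening": finger opening in mm.
Only numpy, scipy, OpenCV 4.12 (cv2) and the standard library are available. Lean on these libraries where they do the work, as an engineer would, in place of code of your own. Each camera call takes 0.05 s, during which the arm holds its last target. There are 200 camera calls.

TASK

Pick up the motorcycle footrest lying on the counter and lay it flat, without dropping it, on the floor of the cardboard bin that is drawn out of the rack, in front of the stock already in there. Let go of it, then slide the bin along the counter straight back into its bay until its front is in line with the fronts of the two neighbouring bins. Leave the neighbouring bins and everything else where they are.

Things in the scene. Friction and masses are not known exactly. Their poses are not given: they have to be found in the camera images.
- footrest_center (a point): Footrest, 120 mm long, 0.26 kg: black ribbed rubber tread (84 x 28 mm, 26 high) with a red metal clevis (36 x 34 mm, 28 high) at its +x end; lies flat on the counter left or right of the rack's front. Point: mid length and width, 14 mm above its underside, where the tread is 28 mm wide and about where it balances. x along its length to the clevis, z up.
- bin_front (a point): Drawn-out open cardboard bin with a yellow-ended front label, 250 mm long, 112 wide, walls and floor 4 mm. Point: middle of the bottom edge of its front face, at counter height; x runs into the bin, y to the left, z up. Front wall 45 mm high. Stock fixed in its back leaves free floor from 4 to 168 mm behind the front. Starts drawn out 105 to 140 mm and up to 3 degrees askew.
- bin: The same bin as a whole: loose, about 0.55 kg, slides on the counter. Origin on its underside, midway across, 180 mm behind its front face; axes as at its front point. Side walls 45 mm high for the first 125 mm, then sloping up to 75 mm high at 185 mm from the front and on to the back.
- bay_yellow: Bay of the drawn-out bin, with a yellow-ended label on the beam above. Point on the counter, mid-bay, where the bin's bottom front edge belongs when home, in line with its neighbours' fronts; x into the bay, y to the left. 125 mm wide between 3 mm steel dividers that begin 10 mm behind this point, 45 mm high, rising to 118 at 70 mm. No floor board: bins slide on the counter.
- rack: Fixed slotted-angle counter rack of three bays, 408 mm wide; its place and heading vary. Origin: on the counter, midway across, in the line of the home bins' fronts; x into the rack. Top board and beam begin 70 mm behind that line and cover all behind it: underside 118 mm, top 160 mm above the counter, boxes on it to 195 mm. Back beam 275 mm behind the line.
- green_front (a point): Middle of the bottom edge of the front face of the neighbouring bin with the green label end (same size, 1.6 kg, loose, full of hubs); it stands home in its bay. To be left alone.
- blue_front (a point): The same point on the neighbouring bin with the blue label end (same size, 1.5 kg, loose, full of levers); it stands home in its bay. To be left alone.
- hub: Bystander: aluminium wheel hub, 86 mm across, 66 mm high, standing on the counter on the other side from the footrest. Origin at the centre of its underside.
- lever: Bystander: aluminium brake lever 190 mm long, lying on the counter at the near right. Origin at its middle, underside.
- carton: Bystander: taped carton 130 x 90 x 55 mm on the counter to the left of the rack. Origin at the centre of its underside.
- tape: Bystander: roll of brown tape, 96 mm across, 48 mm high, lying to the right of the rack. Origin at the centre of its underside.
- footrest: The footrest as a whole; origin under its centre, axes as at its centre point.
Not all that is in view belongs to the job. Several things look just like the footrest: the one meant starts farthest to the robot's left.

How it is judged:
By the outcome, as a careful person would: the job done as asked, in the order asked, and still so for the second after the job is handed in, with the robot touching nothing.
It also fails if it takes over 58 s, if anything falls off the work surface, if the arm or the gripper's body presses on something with over 40 N, if the wrist force passes 120 N, or if a joint passes its speed limit or range.

## Working session

There is one attempt and no reset: what is moved stays moved. The work goes in short steps, Python scripts to look and compute and a tool call to move; the robot and the scene stay as the last step left them, time stands still between calls to the robot, and variables do not carry over. Pictures are saved under pics/ and viewed, about 8 in all and at most 12, crops included, and the job is handed in when it is done.

Besides the shell and the picture viewer there is one more tool, called in YAML: its name, and indented under it one key for each argument. step_arm: Moves the arm, as the interface text tells. Its arguments: {"type":"object","properties":{"plan":{"type":"string"}},"required":["plan"]}

```bash
ls; mkdir -p pics
cat > h.py <<'E'
from rig import *
import numpy as np, cv2
def ray(im,uv):
    R,_=cv2.Rodrigues(np.array(im["rvec"],float)); t=np.array(im["tvec"],float).reshape(3)
    uv=np.array(uv,float).reshape(-1,1,2)
    p=cv2.undistortPoints(uv,np.array(im["mtx"],float),None).reshape(-1,2)
    d=np.c_[p,np.ones(len(p))]@R
    return -R.T@t,d
def onz(im,uv,z):
    c,d=ray(im,uv); return c+d*((z-c[2])/d[:,2])[:,None]
def pix(im,P):
    return cv2.projectPoints(np.array(P,float).reshape(-1,1,3),np.array(im["rvec"],float),np.array(im["tvec"],float),np.array(im["mtx"],float),None)[0].reshape(-1,2)
def save(n,c): cv2.imwrite("pics/"+n,c[:,:,::-1])
E
python3 - <<'E'
from h import *
for n in("top","side"):
    im=get_image(n); save(n+"0.png",im["color"]); c,_=ray(im,[[320,200]]); print(n,c,onz(im,[[0,0],[639,0],[0,399],[639,399]],0).round())
    np.save(n+"0.npy",im,allow_pickle=True)
E
```

```text
pics
top [ 399.51108058    3.82282654 1306.47137576] [[ 1241.  1070.     0.]
 [ 1228. -1211.     0.]
 [ -102.   992.     0.]
 [ -154. -1076.     0.]]
side [  31.86936536 -726.90771712  915.33301511] [[ -21. 2187.    0.]
 [2631.  240.    0.]
 [-317.  -79.    0.]
 [ 732. -805.    0.]]
```

View pics/top0.png

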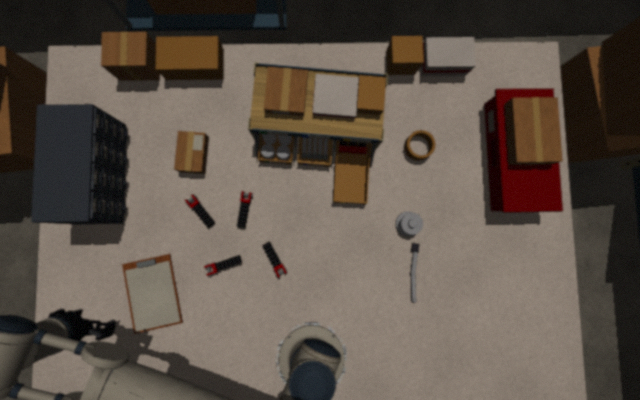

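View pics/side0.png

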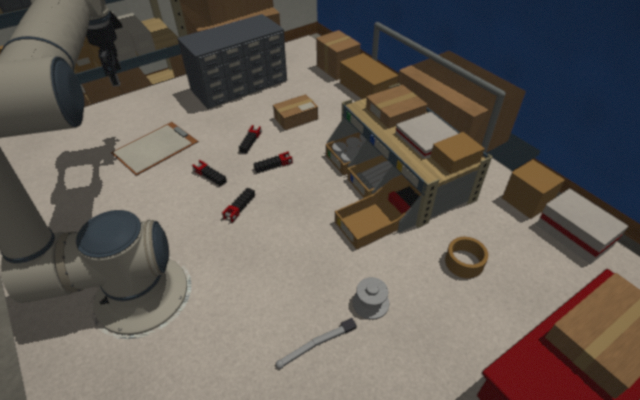

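The top view shows four lookalikes: A (200,211), B (244,210), C (223,266) and D (275,260). A is farthest left. The drawn-out bin is at (350,177), the rack at (318,110), the hub at (409,224) and the tape at (420,146). Next I'll measure the footrests and the bin.

Run:
```python
from h import *
im=np.load("top0.npy",allow_pickle=True).item(); c=im["color"].astype(int)
print(c[211,200],c[230,200],c[180,350],c[202,350])
r,g,b=c[...,0],c[...,1],c[...,2]
red=(r-g>45)&(r-b>45); blk=(c.max(2)<60)
m=((red|blk)*255).astype(np.uint8)
n,l,s,ce=cv2.connectedComponentsWithStats(m)
for i in range(1,n):
    x,y,w,h,a=s[i]
    if 100<a<900 and 180<x<300 and 180<y<290:
        k=l==i; ct=cv2.findContours(k.astype(np.uint8),0,1)[0][0]
        v,u=np.nonzero(k); P=onz(im,np.c_[u,v],22)[:,:2]
        (cx,cy),sz,an=cv2.minAreaRect(P.astype(np.float32))
        rr=k&red; v,u=np.nonzero(rr); Rc=onz(im,np.c_[u,v],22)[:,:2].mean(0)
        d=np.linalg.svd(P-P.mean(0))[2][0]; d*=np.sign(d@(Rc-P.mean(0)))
        print((x,y,w,h,a),"rect c",cx,cy,sz,"mean",P.mean(0),"red",Rc,"yaw",np.degrees(np.arctan2(d[1],d[0])))
save("topcrop.png",cv2.resize(im["color"][80:240,180:440],None,fx=3,fy=3,interpolation=cv2.INTER_CUBIC))
si=np.load("side0.npy",allow_pickle=True).item()["color"]
save("sidecrop.png",cv2.resize(si[95:255,310:510],None,fx=4,fy=4 if 0 else 3.7,interpolation=cv2.INTER_CUBIC))
```

```text
[12 12 11] [135 122 111] [117  81  42] [83 60 36]
(np.int32(238), np.int32(192), np.int32(13), np.int32(37), np.int32(286)) rect c 486.94110107421875 216.1355438232422 (32.229862213134766, 119.03109741210938) mean [484.98135461 215.16012569] red [526.91205297 209.69500437] yaw -8.023605481592247
(np.int32(186), np.int32(195), np.int32(28), np.int32(33), np.int32(302)) rect c 484.9031982421875 356.91387939453125 (120.335693359375, 32.189483642578125) mean [483.02410801 355.99160371] red [516.70199246 383.21922789] yaw 38.80223753422154
(np.int32(263), np.int32(243), np.int32(23), np.int32(34), np.int32(270)) rect c 325.4349365234375 115.62086486816406 (112.4304428100586, 31.95244789123535) mean [327.45873292 117.72540644] red [292.20046938  99.97386146] yaw -152.4848589682422
(np.int32(205), np.int32(256), np.int32(36), np.int32(19), np.int32(292)) rect c 310.0166320800781 280.8581848144531 (31.877683639526367, 117.97314453125) mean [310.16726445 277.17619848] red [298.31324655 318.26554562] yaw 107.01423009241057
```

View pics/topcrop.png

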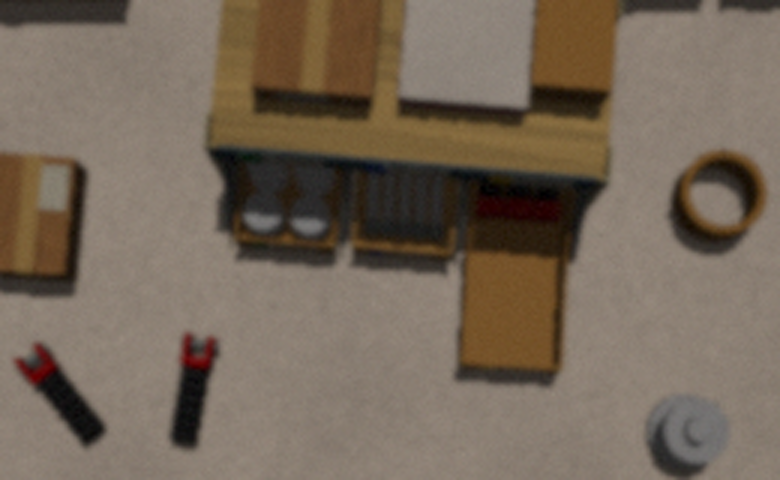

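View pics/sidecrop.png

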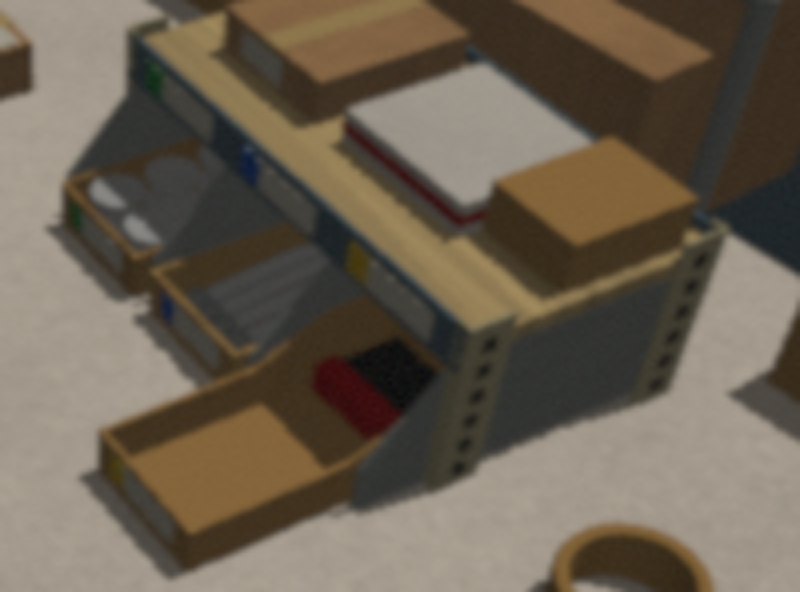

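```bash
cat > bins.py <<'E'
from h import *
def fronts(im,yb,cols):
    # lower boundary of brown rim per column (subpixel), rows window
    hsv=None; c=im["color"].astype(float); s=(c[...,0]-c[...,2])
    out=[]
    for (u0,u1,v0,v1) in cols:
        pts=[]
        for u in range(u0,u1+1):
            col=s[v0:v1,u]; hi=col.max(); th=35
            k=np.nonzero(col>th)[0]
            if len(k)==0: continue
            k=k[-1]
            if k+1<len(col): pts.append((u,v0+k+(col[k]-th)/(col[k]-col[k+1]+1e-9)+0))
        out.append(onz(im,pts,45)[:,:2])
    return out
E
python3 - <<'E'
from bins import *
im=np.load("top0.npy",allow_pickle=True).item()
c=im["color"].astype(int); s=c[...,0]-c[...,2]
print(s[150:172,275],s[150:172,315],s[190:212,350]); print(s[160,250:345]); print(s[185,325:375])
np.set_printoptions(precision=1,suppress=True)
for P in fronts(im,0,[(262,289,150,170),(300,328,152,172),(337,363,190,212)]):
    f=np.polyfit(P[:,1],P[:,0],1); print(P[[0,-1]],"slope deg",np.degrees(np.arctan(f[0])), "rms",np.std(P[:,0]-np.polyval(f,P[:,1])))
for n,p in dict(gl=(237,242),gr=(335,247),bl=(353,251),br=(453,255),yl=(460,368),yr=(559,369),yl2=(468,215),yr2=(567,232)).items():
    print(n,onz(im,[(180+(p[0]+.5)/3-.5,80+(p[1]+.5)/3-.5)],45))
# rack top front beam corners z=160
for p in [(208,148),(606,180)]: print(onz(im,[(180+p[0]/3,80+p[1]/3)],118),onz(im,[(180+p[0]/3,80+p[1]/3)],160))
si=np.load("side0.npy",allow_pickle=True).item()
q=lambda x,y:(310+x/4,95+y/3.7)
for n,p,z in [("yl top",(102,432),45),("yr top",(190,530),45),("yr bot",(178,572),0),("yl bot",(102,478),0),("gl",(65,183),45),("gr",(130,250),45),("bl",(155,272),45),("br",(240,355),45)]:
    print(n,onz(si,[q(*p)],z))
E
```

```text
[18 13 12 12 19 20 24 38 55 66 60 35 20 11 11 10 10 14 19 24 24 23] [ 4  2  1  0  3  2  0  2  7 21 34 50 58 54 30 17 11 12  9 16 21 24] [76 77 71 75 75 78 75 76 74 75 76 65 47 21 12 13 11 13 21 24 22 23]
[25 24 26 24 23 22 23 24 32 31 37 38 43 38 36 36 36 32 34 36 38 39 43 48
 52 60 60 54 48 41 42 38 38 35 33 31 37 37 45 55 59 49 29 14 10 17 26 44
 57 60 61 50 45 42 42 44 43 41 42 40 33 34 27 27 31 34 35 31 27 25 27 26
 29 26 21 22 20 24 30 40 49 37 20 12 15 27 36 38 34 31 30 30 30 24 27]
[26 26 24 25 24 24 23 25 29 50 70 73 76 76 77 74 79 77 79 76 75 77 75 74
 74 77 77 77 76 77 74 75 78 78 77 77 77 74 70 52 39 34 41 37 30 23 23 25
 24 23]
[[648.6 150.2]
 [640.4  61.3]] slope deg 5.962615841395059 rms 0.9565240902151623
[[639.   25. ]
 [629.5 -67.3]] slope deg 6.377965528071013 rms 0.4199580553499356
[[ 507.4  -94.3]
 [ 500.6 -179.6]] slope deg 4.016560768265443 rms 0.4063712616607207
gl [[648.8 161.1  45. ]]
gr [[641.7  53.6  45. ]]
bl [[637.   33.8  45. ]]
br [[631.  -76.2  45. ]]
yl [[505.9 -81.2  45. ]]
yr [[ 503.1 -189.5   45. ]]
yl2 [[675.5 -93.8  45. ]]
yr2 [[ 655. -203.   45.]]
[[733.2 180.8 118. ]] [[721.4 174.5 160. ]]
[[ 693.8 -234.7  118. ]] [[ 683.4 -226.2  160. ]]
yl top [[510.8 -86.4  45. ]]
yr top [[ 503.  -191.4   45. ]]
yr bot [[ 497.8 -189.     0. ]]
yl bot [[508.6 -90.5   0. ]]
gl [[654.  160.3  45. ]]
gr [[644.3  62.5  45. ]]
bl [[643.5  30.6  45. ]]
br [[635.4 -77.9  45. ]]
```

Run:
```python
from h import *
s=get_state(); print({k:np.round(s[k],2) for k in s})
im=np.load("top0.npy",allow_pickle=True).item(); si=np.load("side0.npy",allow_pickle=True).item()
c=im["color"].astype(int); sa=c[...,0]-c[...,2]
# side-view check of footrest A: mean of black/red mask
c=si["color"].astype(int); m=((c[...,0]-c[...,1]>45)|(c.max(2)<60)).astype(np.uint8)
n,l,st,ce=cv2.connectedComponentsWithStats(m)
for i in range(1,n):
    if 80<st[i,4]<900 and 180<ce[i,0]<310 and 115<ce[i,1]<225:
        v,u=np.nonzero(l==i);P=onz(si,np.c_[u,v],18)[:,:2]; print(ce[i],cv2.minAreaRect(P.astype(np.float32)))
# beam front-top edge, saturation lower boundary
pts=[]
for u in range(255,380):
    col=sa[115:150,u]; k=np.nonzero(col>45)[0]
    k=k[np.where(np.diff(np.r_[k,999])>1)[0][0]] if len(k) else None
    if k is not None: pts.append((u,115+k+.5))
P=onz(im,pts,160)[:,:2]; f=np.polyfit(P[:,1],P[:,0],1); r=P[:,0]-np.polyval(f,P[:,1]); ok=abs(r)<4
f=np.polyfit(P[ok,1],P[ok,0],1); print("beam slope",np.degrees(np.arctan(f[0])),P[0],P[-1],r[ok].std(),ok.sum())
```

```text
{'time_s': np.float64(0.1), 'joint_positions': array([ 68.14,   5.26,  70.58,   0.  , 104.27,  -3.25]), 'qvel': array([-0.05, -0.2 , -0.17,  0.03,  0.04, -0.01]), 'joint_torque': array([ 0.000e+00, -4.602e+01, -4.192e+01, -0.000e+00,  1.000e-02,
       -0.000e+00]), 'tcp_pos': array([191.39, 568.4 , 230.22]), 'tcp_rot': array([-1.7990e+02, -1.0000e-02,  1.6139e+02]), 'force': array([0.21, 0.21, 0.23]), 'torque': array([-0.05, -0.03,  0.01]), 'opening': np.float64(85.17)}
[248.896 139.62 ] ((487.3687744140625, 357.67041015625), (143.67767333984375, 38.133644104003906), 43.65311813354492)
[271.62824207 162.6685879 ] ((487.28472900390625, 212.7455596923828), (52.441219329833984, 123.35082244873047), 84.8412094116211)
[209.83908046 173.68103448] ((305.8250427246094, 281.525634765625), (43.598899841308594, 137.05856323242188), 12.820605278015137)
[239.67630058 202.69942197] ((327.1350402832031, 116.25584411621094), (111.66360473632812, 40.870121002197266), 23.903566360473633)
beam slope 5.77450855477383 [726.82446022 157.4265878 ] [ 688.12926729 -217.26811907] 0.9198022611625143 125
```

step_arm:
  plan: "0.2 37 -26 -10 0 0 7.5;0.2 75 -53 -25 0 0 15;0.2 112 -80 -45 0 0 22.5;0.2 149 -106 -65 0 0 30;0.2 186 -133 -85 0 0 37.5;0.2 223 -159 -100 0 0 45;0.2 260 -186 -118 0 0 52;0.2 294 -211.6 -131 0 0 57.4"

```text
time_s: 0.9
tcp_pos: [486.4, 355.2, 98.3]
tcp_rot: [180.0, -0.1, -141.0]
force: [0.5, 1.4, -0.1]
opening: 68.4
```

Run:
```python
from h import *
s=get_state(); print(s["tcp_pos"],s["tcp_rot"],s["opening"])
t=get_image("top");q=get_image("side")
a=cv2.resize(t["color"][165:265,150:290],(560,400),interpolation=cv2.INTER_CUBIC)
b=cv2.resize(q["color"][60:200,180:320],(400,400),interpolation=cv2.INTER_CUBIC)[:,160:400]
save("g1.png",np.hstack([a,b]))
```

```text
[486.39672787 355.1815219   98.33682176] [ 1.79991903e+02 -1.14473179e-01 -1.40963006e+02] 68.41941479999322
```

View pics/g1.png

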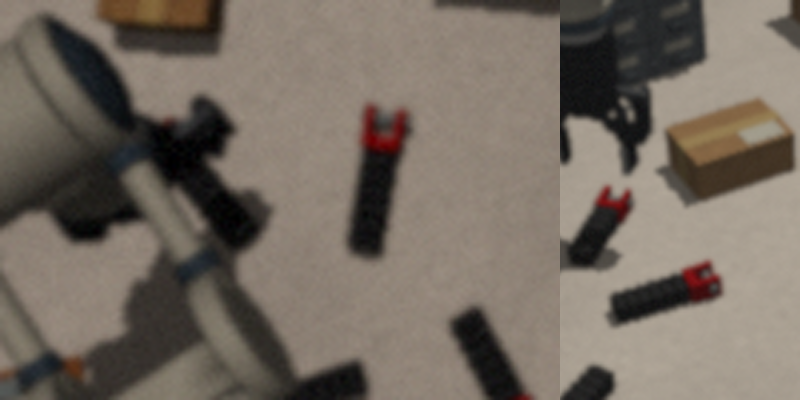

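The crop confirms the chosen footrest (A), lying under the gripper with its jaws across the tread. I'll descend and close.

step_arm:
  plan: "0.2 -0.5 1 -30 0 0 0;0.2 -0.5 1 -60 0 0 0;0.2 -0.5 1 -80 0 0 0;0.2 -0.5 1 -90 0 0 0;0.2 -0.5 1 -95 0 0 0;0.2 -0.5 1 -95 0 0 0;0.6 -0.5 1 -95 0 0 0;1 -0.5 1 -95 0 0 0"

```text
time_s: 1.8
tcp_pos: [485.7, 358.6, 6.9]
tcp_rot: [-180.0, 0.1, -141.2]
force: [0.5, -0.3, 1.1]
opening: 40.5
```

step_arm:
  plan: "1 0 0 0 0 0 0;1 0 0 0 0 0 0;1 0 0 0 0 0 0;1 0 0 0 0 0 0;1 0 0 5 0 0 0;1 0 0 20 0 0 0;1 0 0 50 0 0 0;1 0 0 90 0 0 0"

```text
time_s: 2.6
tcp_pos: [483.5, 356.9, 93.8]
tcp_rot: [180.0, -0.3, -141.2]
force: [-0.1, 0.6, -3.6]
opening: 26.4
```

Run:
```python
from h import *
s=get_state(); print(s["tcp_pos"],s["tcp_rot"],s["opening"],s["force"],s["torque"])
t=get_image("top");q=get_image("side")
a=cv2.resize(t["color"][165:265,150:290],(560,400),interpolation=cv2.INTER_CUBIC)
b=cv2.resize(q["color"][60:200,180:320],(400,400),interpolation=cv2.INTER_CUBIC)[:,60:300]
save("g2.png",np.hstack([a,b]))
```

```text
[483.48457044 356.93683358  93.80042928] [ 179.97212285   -0.33896374 -141.21835895] 26.40182517229568 [-0.05088872  0.60110163 -3.59275083] [ 0.01325209 -0.05660124 -0.02454365]
```

View pics/g2.png

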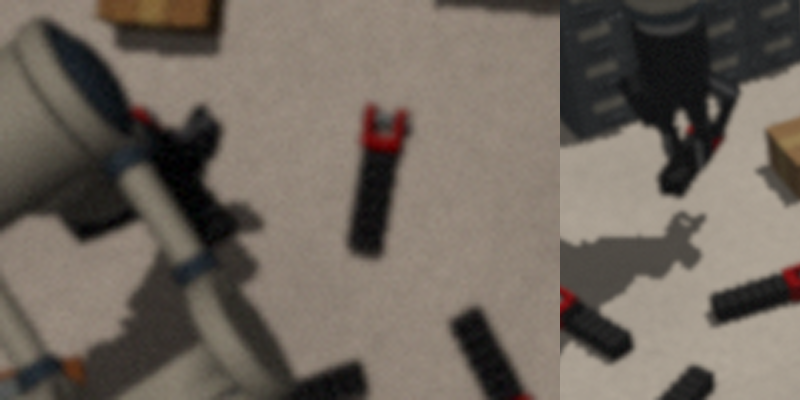

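The footrest is lifted and held (opening 26 mm, level, clevis at the far end). I'll carry it over the bin.

step_arm:
  plan: "1 3 -15 12 0 0 -2;1 8 -45 25 0 0 -5;1 15 -85 35 0 0 -9;1 23 -130 35 0 0 -13;1 32 -175 35 0 0 -17;1 41 -220 35 0 0 -21;1 50 -265 35 0 0 -25;1 59 -310 35 0 0 -29"

```text
time_s: 3.5
tcp_pos: [543.1, 45.4, 129.4]
tcp_rot: [-180.0, -0.1, -170.5]
force: [1.3, -0.3, -2.5]
opening: 26.4
```

step_arm:
  plan: "1 8 -45 0 0 0 -4;1 16 -85 0 0 0 -8;1 24 -125 0 0 0 -11;1 30 -155 0 0 0 -13;1 34 -175 -10 0 0 -14.3;1 37 -187 -22 0 0 -14.3;1 37 -191 -30 0 0 -14.3;1 37 -191 -30 0 0 -14.3"

```text
time_s: 4.3
tcp_pos: [579.4, -142.6, 97.3]
tcp_rot: [179.9, -0.3, 175.5]
force: [-0.6, 0.0, -2.9]
opening: 26.7
```

Run:
```python
from h import *
s=get_state(); print(s["tcp_pos"],s["tcp_rot"],s["opening"],s["force"],s["torque"])
t=get_image("top");q=get_image("side")
np.save("top1.npy",t,allow_pickle=True);np.save("side1.npy",q,allow_pickle=True)
# pixels expected for bin corners (front yaw -4.5) 
y=np.radians(-4.5);X=np.array([np.cos(y),np.sin(y),0]);Y=np.array([-np.sin(y),np.cos(y),0]);F=np.array([505,-137,0.])
C=[F+a*X+b*Y+[0,0,45] for a,b in((0,56),(0,-56),(125,-56),(125,56))]
a=cv2.resize(t["color"][125:225,310:400],(360,400),interpolation=cv2.INTER_CUBIC)
b=cv2.resize(q["color"][145:255,315:425],(440,440),interpolation=cv2.INTER_CUBIC)[:400]
for p in pix(t,C): cv2.circle(a,tuple(int(v) for v in ((p-[310,125]+.5)*4)),3,(0,255,0),-1)
for p in pix(q,C): cv2.circle(b,tuple(int(v) for v in ((p-[315,145]+.5)*4)),3,(0,255,0),-1)
save("p1.png",np.hstack([a,b]))
```

```text
[ 579.39119713 -142.56097926   97.32605689] [179.92221704  -0.28879448 175.48029602] 26.67455849002022 [-6.39698651e-01  8.32472958e-04 -2.94172253e+00] [ 0.03148525 -0.02781168  0.00643148]
```

View pics/p1.png

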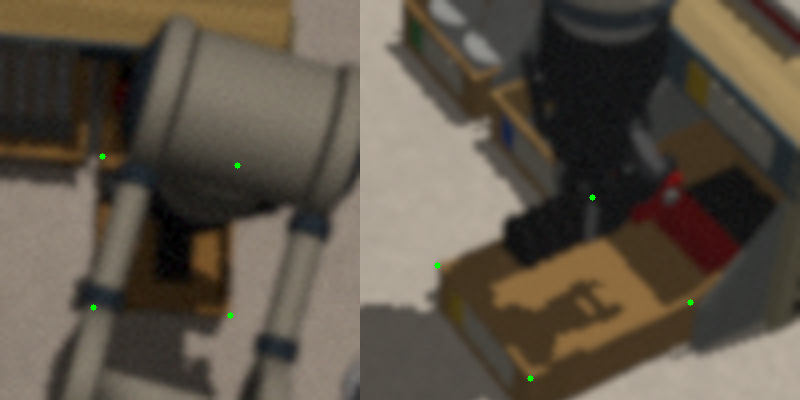

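step_arm:
  plan: "1 1 0 -25 0 0 0;1 1 0 -50 0 0 0;1 1 0 -68 0 0 0;1 1 0 -78 0 0 0;1 1 0 -83 0 0 0;1 1 0 -85 0 0 0;1 1 0 -86 0 0 0;1 1 0 -86 0 0 0"

```text
time_s: 5.2
tcp_pos: [582.6, -143.1, 15.4]
tcp_rot: [-180.0, 0.1, 175.5]
force: [0.1, 0.0, -3.0]
opening: 26.6
```

step_arm:
  plan: "1 0 0 -1 0 0 0;1 0 0 -2 0 0 0;1 0 0 -3 0 0 0;1 0 0 -4 0 0 0;1 0 0 -5 0 0 0;1 0 0 -5 0 0 0;1 0 0 -5 0 0 0;1 0 0 -5 0 0 0"

```text
time_s: 6.0
tcp_pos: [582.1, -143.1, 10.9]
tcp_rot: [-180.0, 0.0, 175.5]
force: [-4.2, 0.8, 5.2]
opening: 26.3
```

Contact with the bin floor (force rose from −3 to +5 N). I'll release with a part opening and rise.

step_arm:
  plan: "0.8 0 0 -0.5 0 0 0;0.65 0 0 -0.5 0 0 0;0.5 0 0 -0.5 0 0 0;0.45 0 0 -0.5 0 0 0;0.45 0 0 0 0 0 0;0.45 0 0 5 0 0 0;0.45 0 0 20 0 0 0;0.45 0 0 50 0 0 0"

```text
time_s: 6.8
tcp_pos: [580.5, -142.5, 58.0]
tcp_rot: [179.9, -0.3, 175.5]
force: [0.8, -0.0, 0.3]
opening: 46.9
```

step_arm:
  plan: "0.45 0 0 40 0 0 0;0.45 -25 0 60 0 0 0;0.45 -65 0 60 0 0 0;0.7 -110 0 60 0 0 0;1 -150 0 60 0 0 0;1 -190 0 40 0 0 0;1 -210 0 20 0 0 0;1 -220 0 0 0 0 0"

```text
time_s: 7.6
tcp_pos: [361.1, -143.3, 60.4]
tcp_rot: [-179.9, 0.2, 175.4]
force: [0.5, -0.0, 0.2]
opening: -0.2
```

Run:
```python
from h import *
s=get_state(); print(s["tcp_pos"],s["tcp_rot"],s["opening"],s["force"],s["torque"])
t=get_image("top");q=get_image("side")
np.save("top2.npy",t,allow_pickle=True);np.save("side2.npy",q,allow_pickle=True)
a=cv2.resize(t["color"][125:225,310:400],(360,400),interpolation=cv2.INTER_CUBIC)
b=cv2.resize(q["color"][145:255,315:425],(440,440),interpolation=cv2.INTER_CUBIC)[:400]
save("p2.png",np.hstack([a,b]))
```

```text
[ 361.10267997 -143.27221014   60.3861531 ] [-1.79917857e+02  1.71777199e-01  1.75445397e+02] -0.24451491832535005 [ 0.49892069 -0.03529416  0.17092486] [-0.04358345  0.02163616 -0.05011556]
```

View pics/p2.png

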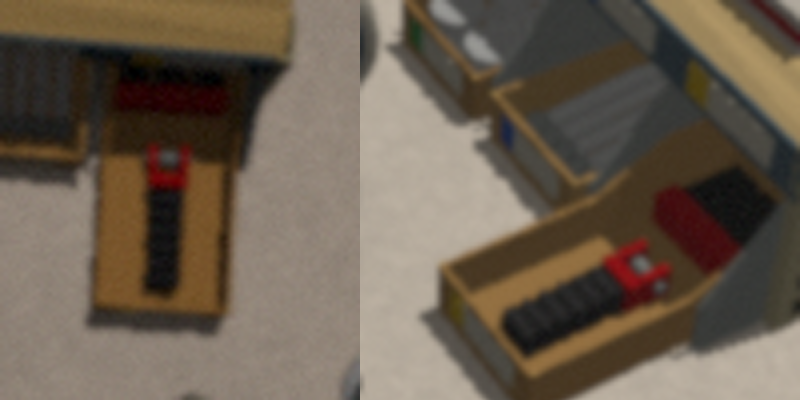

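The footrest lies flat and free inside the bin, with a gap of about 8 px to the front wall and a clear gap to the stock. For the push I'll open the fingers to about 60 mm, so two contact points hold the yaw, and approach the front wall low.

step_arm:
  plan: "0.3 0 8 -20 0 0 0;0.3 10 8 -44 0 0 0;0.3 40 8 -44 0 0 0;0.3 70 8 -44 0 0 0;0.3 90 8 -44 0 0 0;0.3 105 8 -44 0 0 0;0.3 110 8 -44 0 0 0;0.3 114 8 -44 0 0 0"

```text
time_s: 8.5
tcp_pos: [477.1, -135.0, 16.4]
tcp_rot: [-180.0, 0.1, 175.5]
force: [-0.5, 0.1, -0.8]
opening: 59.9
```

step_arm:
  plan: "0.3 3 0 0 0 0 0;0.3 6 0 0 0 0 0;0.3 9 -0.5 0 0 0 0;0.3 12 -1 0 0 0 0;0.3 15 -1 0 0 0 0;0.3 18 -1.5 0 0 0 0;0.3 21 -2 0 0 0 0;0.3 24 -2 0 0 0 0"

```text
time_s: 9.3
tcp_pos: [498.7, -137.0, 15.3]
tcp_rot: [-180.0, -0.2, 175.5]
force: [-7.9, -0.1, 4.6]
opening: 60.1
```

step_arm:
  plan: "0.3 6 -0.6 0 0 0 -0.1;0.3 12 -1.2 0 0 0 -0.3;0.3 18 -1.9 0 0 0 -0.5;0.3 24 -2.5 0 0 0 -0.7;0.3 30 -3.2 0 0 0 -0.9;0.3 36 -3.8 0 0 0 -1.1;0.3 42 -4.4 0 0 0 -1.2;0.3 48 -5 0 0 0 -1.2"

```text
time_s: 10.1
tcp_pos: [546.8, -141.8, 15.2]
tcp_rot: [180.0, -0.2, 174.3]
force: [-7.8, 1.1, 3.7]
opening: 59.8
```

step_arm:
  plan: "0.3 5 -0.5 0 0 0 0;0.3 10 -1 0 0 0 0;0.3 15 -1.5 0 0 0 0;0.3 20 -2 0 0 0 0;0.3 25 -2.5 0 0 0 0;0.3 30 -3 0 0 0 0;0.3 35 -3.5 0 0 0 0;0.3 35 -3.5 0 0 0 0"

```text
time_s: 10.9
tcp_pos: [582.6, -145.5, 15.1]
tcp_rot: [180.0, -0.1, 174.3]
force: [-5.3, 0.4, 2.7]
opening: 59.7
```

```bash
cat > look.py <<'E'
from bins import *
import sys
s=get_state(); print(np.round(s["tcp_pos"],1),np.round(s["tcp_rot"],1),np.round(s["force"],1))
t=get_image("top");q=get_image("side"); n=sys.argv[1]
np.save("top%s.npy"%n,t,allow_pickle=True);np.save("side%s.npy"%n,q,allow_pickle=True)
a=cv2.resize(t["color"][125:225,300:390],(360,400),interpolation=cv2.INTER_CUBIC)
b=cv2.resize(q["color"][120:230,325:435],(440,440),interpolation=cv2.INTER_CUBIC)[:400]
save("p%s.png"%n,np.hstack([a,b]))
E
python3 look.py 3
```

```text
[ 582.6 -145.5   15.1] [ 1.800e+02 -1.000e-01  1.743e+02] [-5.3  0.4  2.7]
```

View pics/p3.png

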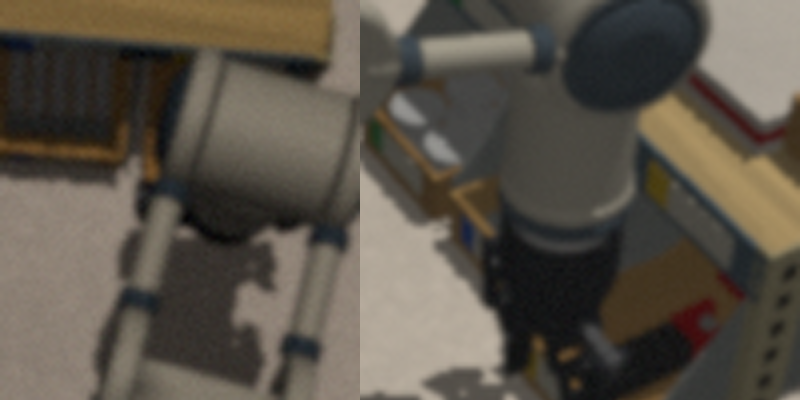

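The arm hides the bin front from both cameras, so I'll back away to measure.

step_arm:
  plan: "0.3 -15 1 0 0 0 0;0.3 -55 5 10 0 0 0;0.3 -100 10 20 0 0 0;0.3 -145 14 20 0 0 0;0.3 -190 18 20 0 0 0;0.3 -215 20 20 0 0 0;0.3 -220 20 20 0 0 0;0.3 -220 20 20 0 0 0"

```text
time_s: 11.8
tcp_pos: [363.5, -125.7, 35.7]
tcp_rot: [-180.0, 0.2, 174.3]
force: [1.0, 0.3, -0.4]
opening: 59.6
```

```bash
python3 look.py 4
```

```text
[ 363.5 -125.7   35.7] [-180.     0.2  174.3] [ 1.   0.3 -0.4]
```

View pics/p4.png

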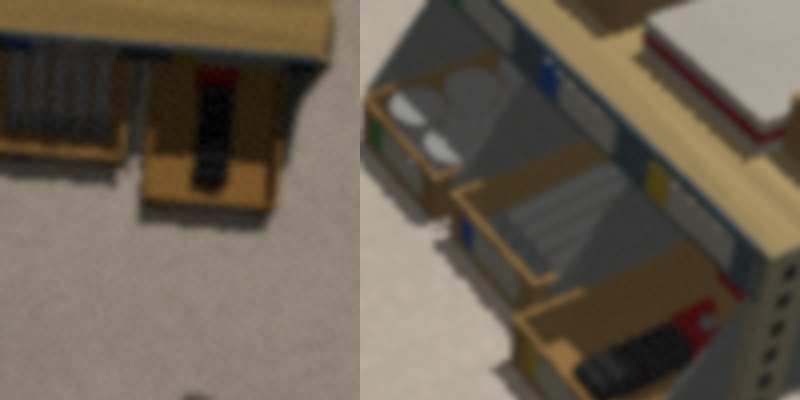

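```bash
cat > meas.py <<'E'
from bins import *
import sys
np.set_printoptions(precision=1,suppress=True)
n,v0,v1=sys.argv[1],int(sys.argv[2]),int(sys.argv[3])
im=np.load("top%s.npy"%n,allow_pickle=True).item(); c=im["color"].astype(float); s=c[...,0]-c[...,2]
res=[]
for name,u0,u1,a,b in[("g",261,290,150,168),("b",300,329,154,172),("y",338,365,v0,v1)]:
    pts=[]
    for u in range(u0,u1+1):
        col=s[a:b,u]; hi=col.max(); k0=col[:len(col)].argmax() if name!="y" else np.nonzero(col>.85*hi)[0][-1]
        lo=col[k0:k0+5].min(); th=(hi+lo)/2; k=k0
        while k+1<len(col) and col[k+1]>th: k+=1
        if k+1<len(col): pts.append((u,a+k+(col[k]-th)/(col[k]-col[k+1])))
    P=onz(im,pts,45)[:,:2]; f=np.polyfit(P[:,1],P[:,0],1); r=P[:,0]-np.polyval(f,P[:,1]); P=P[abs(r)<2.5]; f=np.polyfit(P[:,1],P[:,0],1)
    print(name,"slope",np.degrees(np.arctan(f[0])),"std",r.std(),len(P)); res.append((name,P,f))
    # side edges (saturation) at rim
G=np.vstack([res[0][1],res[1][1]]); f=np.polyfit(G[:,1],G[:,0],1); a=np.arctan(f[0])
print("line gb slope",np.degrees(a)); 
for nm,P,_ in res: print(nm,"x off line (mm, normal):",((P[:,0]-np.polyval(f,P[:,1]))*np.cos(a)).mean())
P=res[2][1];fy=res[2][2]; print("y front at y=-150:",np.polyval(fy,-150), "line there",np.polyval(f,-150))
E
python3 meas.py 4 168 184; python3 meas.py 0 192 210
python3 - <<'E'
from h import *
im=np.load("top4.npy",allow_pickle=True).item(); q=np.load("side4.npy",allow_pickle=True).item()
A=lambda x,y:(300+(x+.5)/4-.5,125+(y+.5)/4-.5); B=lambda x,y:(325+(x-360+.5)/4-.5,120+(y+.5)/4-.5)
for n,p in dict(yl=(141,206),yr=(272,211),br=(127,161)).items(): print(n,onz(im,[A(*p)],45).round(1))
for n,p in dict(gl=(367,97),gr=(430,182),bl=(455,195),br=(538,284),yl=(516,315)).items(): print(n,onz(q,[B(*p)],45).round(1))
E
```

```text
g slope 5.434105349714112 std 0.6302370892658887 30
b slope 5.961023757311668 std 0.4827989318371534 30
y slope 5.165722692623618 std 0.45157751732873636 28
line gb slope 4.5743308539601735
g x off line (mm, normal): -0.24946050231922307
b x off line (mm, normal): 0.24946050231911354
y x off line (mm, normal): -31.2893530697691
y front at y=-150: 592.8135059576178 line there 624.2628226211949
g slope 5.484142056447481 std 0.6755079962148364 30
b slope 5.947432235606546 std 0.39603004957723054 30
y slope 4.433599755799356 std 0.47302970641647496 28
line gb slope 4.5415892058837555
g x off line (mm, normal): -0.260754680304238
b x off line (mm, normal): 0.2607546803043249
y x off line (mm, normal): -119.76019798122795
y front at y=-150: 504.2723341500039 line there 624.3943488845133
yl [[592.5 -89.3  45. ]]
yr [[ 586.8 -197.4   45. ]]
br [[630.2 -78.5  45. ]]
gl [[656.  162.5  45. ]]
gr [[636.6  53.9  45. ]]
bl [[643.   31.7  45. ]]
br [[634.2 -75.5  45. ]]
yl [[602.9 -90.3  45. ]]
```

Bin yaw now reads −5.2° against about −5.5° for the rack, and about 30 mm of travel is left. Back to contact, then the final push in two parts.

step_arm:
  plan: "0.3 40 -4 -10 0 0 0;0.3 85 -8 -20 0 0 0;0.3 130 -12 -20 0 0 0;0.3 170 -15 -20 0 0 0;0.3 195 -17.5 -20 0 0 0;0.3 207 -19 -20 0 0 0;0.3 213 -19.5 -20 0 0 0;0.3 216 -20 -20 0 0 0"

```text
time_s: 12.7
tcp_pos: [579.7, -145.2, 14.2]
tcp_rot: [180.0, -0.1, 174.3]
force: [-0.9, -0.9, 0.6]
opening: 60.2
```

step_arm:
  plan: "0.3 4 0 0 0 0 0;0.3 9 -0.6 0 0 0 0;0.3 14 -1.2 0 0 0 0;0.3 18 -1.6 0 0 0 0;0.3 22 -2.1 0 0 0 0;0.3 26 -2.6 0 0 0 0;0.3 29 -2.9 0 0 0 0;0.3 29 -2.9 0 0 0 0"

```text
time_s: 13.5
tcp_pos: [608.4, -148.4, 15.1]
tcp_rot: [180.0, 0.0, 174.3]
force: [-2.4, 0.0, -1.7]
opening: 59.7
```

step_arm:
  plan: "0.3 -15 1 0 0 0 0;0.3 -55 5 10 0 0 0;0.3 -100 10 20 0 0 0;0.3 -145 14 20 0 0 0;0.3 -190 18 20 0 0 0;0.3 -225 20 20 0 0 0;0.3 -240 20 20 0 0 0;0.3 -240 20 20 0 0 0"

```text
time_s: 14.3
tcp_pos: [368.0, -128.8, 36.6]
tcp_rot: [-179.9, 0.3, 174.2]
force: [0.1, 0.2, -0.2]
opening: 59.7
```

```bash
python3 look.py 5; python3 meas.py 5 158 178
```

```text
[ 368.  -128.8   36.6] [-179.9    0.3  174.2] [ 0.1  0.2 -0.2]
g slope 5.386018111987848 std 0.5744877058970286 30
b slope 6.109165092200104 std 0.4543619410165992 30
y slope 4.939442171413605 std 0.49293555788579785 28
line gb slope 4.555916945160354
g x off line (mm, normal): -0.26473115317065676
b x off line (mm, normal): 0.2647311531704868
y x off line (mm, normal): -5.9032089191199875
y front at y=-150: 618.3130624422612 line there 624.2693073235421
```

View pics/p5.png

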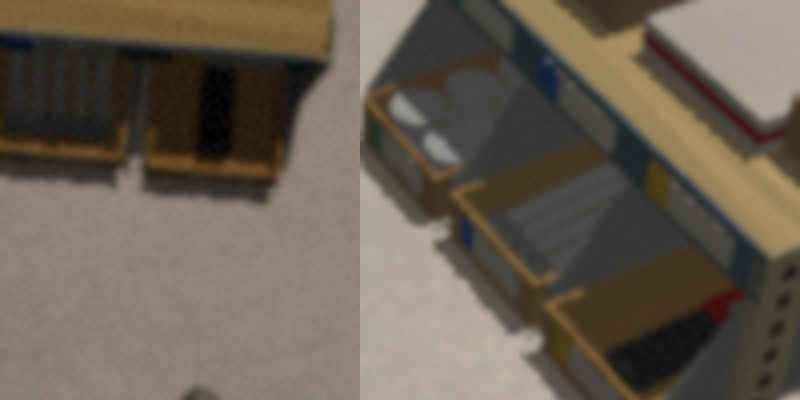

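Run:
```python
from h import *
q=np.load("side5.npy",allow_pickle=True).item(); B=lambda x,y:(325+(x-360+.5)/4-.5,120+(y+.5)/4-.5)
for n,p in dict(gl=(367,97),bl=(455,195),yl=(547,305)).items(): print(n,onz(q,[B(*p)],45).round(1))
# front rim line in side view: brown ridge (R-B max) per column -> z=45
c=cv2.GaussianBlur(q["color"],(3,3),0).astype(float); s=c[...,0]-c[...,2]
def corner(x,y,w=3):
    u,v=B(x,y);u,v=int(round(u)),int(round(v));print(s[v-4:v+5,u-4:u+5].astype(int))
b=cv2.resize(q["color"][135:235,325:425],(600,600),interpolation=cv2.INTER_CUBIC)
O=np.array([634.2,-21.2,45])
for sl,col in((4.6,(0,255,0)),(5.5,(255,0,255))):
    a=np.radians(sl);Y=np.array([np.sin(a),np.cos(a),0]); P=(pix(q,[O+[3,0,0]+190*Y,O+[3,0,0]-190*Y])-[325,135]+.5)*6
    cv2.line(b,tuple(P[0].astype(int).tolist()),tuple(P[1].astype(int).tolist()),col,1)
save("l5.png",b)
```

```text
gl [[656.  162.5  45. ]]
bl [[643.   31.7  45. ]]
yl [[626.3 -95.1  45. ]]
```

View pics/l5.png

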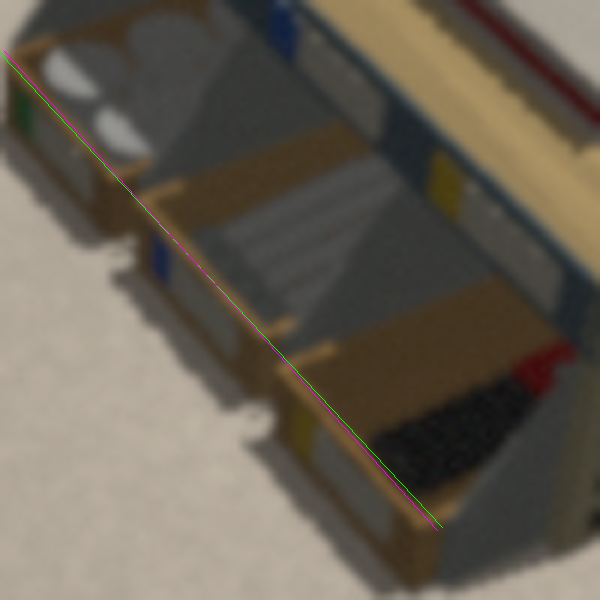

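The side view shows the yellow bin still 3–4 mm proud of the neighbours' line, so I'll push 4 mm more. That was my last picture view (12); the remaining checks are numeric.

step_arm:
  plan: "0.3 45 -4 -10 0 0 0;0.3 90 -8 -20 0 0 0;0.3 135 -12 -20 0 0 0;0.3 180 -15 -20 0 0 0;0.3 210 -17.5 -20 0 0 0;0.3 225 -19 -20 0 0 0;0.3 233 -19.5 -20 0 0 0;0.3 236 -20 -20 0 0 0"

```text
time_s: 15.2
tcp_pos: [605.1, -148.1, 14.5]
tcp_rot: [180.0, -0.0, 174.3]
force: [0.4, 0.8, 0.6]
opening: 59.7
```

step_arm:
  plan: "0.3 1 0 0 0 0 0;0.3 2 -0.1 0 0 0 0;0.3 3 -0.2 0 0 0 0;0.3 4 -0.3 0 0 0 0;0.3 5.5 -0.4 0 0 0 0;0.3 7 -0.4 0 0 0 0;0.3 8 -0.4 0 0 0 0;0.3 8 -0.4 0 0 0 0"

```text
time_s: 16.0
tcp_pos: [610.7, -148.8, 15.6]
tcp_rot: [-180.0, -0.2, 174.3]
force: [-6.2, 0.3, 3.8]
opening: 59.6
```

step_arm:
  plan: "0.3 -15 1 0 0 0 0;0.3 -55 5 10 0 0 0;0.3 -100 10 20 0 0 0;0.3 -145 14 20 0 0 0;0.3 -190 18 20 0 0 0;0.3 -225 20 20 0 0 0;0.3 -240 20 20 0 0 0;0.3 -240 20 20 0 0 0"

```text
time_s: 16.8
tcp_pos: [370.9, -128.8, 35.5]
tcp_rot: [-180.0, 0.1, 174.2]
force: [0.4, 0.1, 0.5]
opening: 59.4
```

```bash
python3 look.py 6; python3 meas.py 6 156 176
python3 - <<'E'
from h import *
# change vs picture 5 outside arm: neighbours / bystanders
a=np.load("top0.npy",allow_pickle=True).item()["color"].astype(int);b=np.load("top6.npy",allow_pickle=True).item()["color"].astype(int)
d=(abs(a-b).max(2)>40).astype(np.uint8); n,l,s,c=cv2.connectedComponentsWithStats(d)
for i in range(1,n):
    if s[i,4]>15: print(s[i],c[i].round())
E
```

```text
[ 370.9 -128.8   35.5] [-1.800e+02  1.000e-01  1.742e+02] [0.4 0.1 0.5]
g slope 5.645258768815646 std 0.6917908238253977 30
b slope 5.988125826438985 std 0.47264711833718376 30
y slope 5.085267560386012 std 0.5837937873395092 28
line gb slope 4.515908384063127
g x off line (mm, normal): -0.28884404152170695
b x off line (mm, normal): 0.2888440415221564
y x off line (mm, normal): -3.8845978304502107
y front at y=-150: 620.4672218185647 line there 624.4143067547335
[ 331  166   38   43 1368] [350. 188.]
[185 194  31  35 411] [200. 211.]
[ 300  221   95  129 3462] [344. 283.]
[   0  308  233   92 7634] [120. 353.]
[ 234  326   60   67 1745] [260. 363.]
[  0 334   6   8  34] [  2. 338.]
[304 338  36  22 428] [322. 348.]
[289 350   7  16  52] [291. 357.]
[ 282  359   53   41 1592] [311. 381.]
[336 364  11  36 206] [342. 382.]
[ 10 380  12  10  58] [ 16. 385.]
[ 32 388  51  12 283] [ 61. 395.]
[ 19 391  11   6  40] [ 24. 394.]
[265 394  11   6  52] [270. 397.]
```

Only the bin and footrest have moved. The front is at 620.5, with the line estimated at 621 to 624, so I'll add 2 mm.

step_arm:
  plan: "0.3 45 -4 -10 0 0 0;0.3 90 -8 -20 0 0 0;0.3 135 -12 -20 0 0 0;0.3 180 -15 -20 0 0 0;0.3 210 -17.5 -20 0 0 0;0.3 225 -19 -20 0 0 0;0.3 233 -19.5 -20 0 0 0;0.3 236 -20 -20 0 0 0"

```text
time_s: 17.7
tcp_pos: [608.8, -148.5, 14.3]
tcp_rot: [180.0, -0.1, 174.3]
force: [-0.3, 0.2, -0.4]
opening: 59.6
```

step_arm:
  plan: "0.3 1 0 0 0 0 0;0.3 2 -0.1 0 0 0 0;0.3 3 -0.2 0 0 0 0;0.3 4 -0.2 0 0 0 0;0.3 5 -0.2 0 0 0 0;0.3 6 -0.2 0 0 0 0;0.3 6.3 -0.2 0 0 0 0;0.3 6.3 -0.2 0 0 0 0"

```text
time_s: 18.5
tcp_pos: [612.7, -149.1, 15.6]
tcp_rot: [-180.0, -0.2, 174.3]
force: [-7.3, 1.3, 3.5]
opening: 59.6
```

step_arm:
  plan: "0.3 -15 1 0 0 0 0;0.3 -55 5 10 0 0 0;0.3 -100 10 20 0 0 0;0.3 -145 14 20 0 0 0;0.3 -190 18 20 0 0 0;0.3 -225 20 20 0 0 0;0.3 -240 20 20 0 0 0;0.3 -240 20 20 0 0 0"

```text
time_s: 19.3
tcp_pos: [373.1, -129.0, 35.6]
tcp_rot: [-180.0, 0.1, 174.2]
force: [0.4, -0.3, -0.2]
opening: 59.9
```

```bash
python3 look.py 7; python3 meas.py 7 156 176
python3 - <<'E'
from h import *
# footrest black mask in the bin, top and side
for n,z,box in(("top",26,(330,370,140,172)),("side",26,(370,420,180,222))):
    im=np.load(n+"7.npy",allow_pickle=True).item(); c=im["color"].astype(int); m=c.max(2)<32; k=np.zeros_like(m); k[box[2]:box[3],box[0]:box[1]]=1
    v,u=np.nonzero(m&k); P=onz(im,np.c_[u,v],z)[:,:2]; print(n,len(P),P.min(0).round(),P.max(0).round(),P.mean(0).round())
E
```

```text
[ 373.1 -129.    35.6] [-1.800e+02  1.000e-01  1.742e+02] [ 0.4 -0.3 -0.2]
g slope 5.453805255216652 std 0.610994584560773 30
b slope 6.027476171012076 std 0.5127558295580484 30
y slope 4.83097715287139 std 0.7258220128141142 28
line gb slope 4.581739324018537
g x off line (mm, normal): -0.25740355677222976
b x off line (mm, normal): 0.2574035567722486
y x off line (mm, normal): -2.076872812955554
y front at y=-150: 622.1134887347241 line there 624.2188819775241
top 233 [ 642. -204.] [719. -87.] [ 681. -152.]
side 245 [ 643. -179.] [ 727. -142.] [ 680. -161.]
```

```bash
python3 -c "
from rig import *
print(job_done())"
```

```text
the job is handed in; nothing more can be done
None
```

The footrest is in the drawn-out bin and the bin is back in its bay. I handed the job in at about 19 s of the 58 s allowed.

- **Footrest:** I picked the leftmost of the four lookalikes, carried it level to the bin and set it down. I let go only after the wrist force showed it touching the floor. The picture after release showed it flat, clear of the front wall and the stock. In the last images its dark area was still inside the bin, but that check was coarse because the stock's black parts mix in.
- **Bin:** I pushed it home with two open fingers in four pushes, the last two only 2 mm each. Forces at the end of each push were under 10 N.
- **Alignment:** The checks differ slightly.
  - Extending the two neighbours' measured front line leaves the bin about 2 mm proud.
  - Using the rack beam's angle (about 5.5°), it is level to within about 1 mm.
  - Its heading reads −4.8° to −5.2°, against −5.5° for the rack.
- **Everything else:** Comparing the first top picture with one taken before the last 2 mm push, only the footrest, the bin and the arm with its shadow had changed. The neighbouring bins' fronts measured the same before and after.

I could not look at a picture of the final position because the viewing limit was used up, so the last check was by numbers only.

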